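Find the loose slat in a saucer stand and set it aside for gluing

TASK

One of the three slanted slats of the saucer stand has come loose in its joint. Take slats one at a time and rock each gently from side to side, first to the robot's left and then to its right, until you have felt which one has play; then draw the loose slat straight out, lower it foot first into the grey tilt-out bin and let go only once it is down, so that it stays there. Do not force the firm slats, and leave everything else on the counter where it is.

Things in the scene. Friction and masses are not known exactly. Their poses are not given: they have to be found in the camera images.
- rack: Dark wooden saucer stand, fixed: base 150 x 380 x 18 mm, beam 60 x 360 x 40 mm with its upper face sloped 25 degrees to the robot. Origin: underside centre; z up, y along the row (to the robot's left), x away from the robot. Three mortises, square to the sloping face, mouths at x = 0, y = -120, 0, 120 mm, z = 67.3 mm.
- rack_mouth (a point): Mouth of the middle mortise, axes as the stand's. Two slats are firm: pushed along y 75 mm from the mouth they give about 0.2 mm per newton, spring back, and cannot be pulled out. One is loose: under 1 to 2 N it tips up on the edge of its shoe, about 0.12 rad (15 mm at the top) either way, and draws straight out along its axis. Only the feel tells which.
- slat_a: Slat A, one of three look-alike beech slats (in any order), 150 mm overall, 0.1 to 0.2 kg. Origin: underside centre of its foot shoe, at the mortise mouth when seated. Seated, its x, y, z lie along the stand's x, y, z (z is vertical, NOT along the slat); its long axis, foot to top, is (-0.423, 0, 0.906) in its own frame, its thickness along (0.906, 0, 0.423).
- slat_a_top (a point): Middle of the top end of slat A, 115 mm along its axis from its origin. The blade to grip is 18 mm thick and 76 mm wide (along y), from 10 to 115 mm; below it the foot shoe, 44 mm thick and 84 mm wide, from 0 to 10 mm.
- slat_a_foot (a point): Middle of the lower end of slat A's tenon, 35 mm below its origin along its axis (hidden in the beam while seated). Tenon 11 x 50 mm, mortise 13 x 54.5 mm.
- slat_b: Slat B, one of three look-alike beech slats (in any order), 150 mm overall, 0.1 to 0.2 kg. Origin: underside centre of its foot shoe, at the mortise mouth when seated. Seated, its x, y, z lie along the stand's x, y, z (z is vertical, NOT along the slat); its long axis, foot to top, is (-0.423, 0, 0.906) in its own frame, its thickness along (0.906, 0, 0.423).
- slat_b_top (a point): Middle of the top end of slat B, 115 mm along its axis from its origin. The blade to grip is 18 mm thick and 76 mm wide (along y), from 10 to 115 mm; below it the foot shoe, 44 mm thick and 84 mm wide, from 0 to 10 mm.
- slat_b_foot (a point): Middle of the lower end of slat B's tenon, 35 mm below its origin along its axis (hidden in the beam while seated). Tenon 11 x 50 mm, mortise 13 x 54.5 mm.
- slat_c: Slat C, one of three look-alike beech slats (in any order), 150 mm overall, 0.1 to 0.2 kg. Origin: underside centre of its foot shoe, at the mortise mouth when seated. Seated, its x, y, z lie along the stand's x, y, z (z is vertical, NOT along the slat); its long axis, foot to top, is (-0.423, 0, 0.906) in its own frame, its thickness along (0.906, 0, 0.423).
- slat_c_top (a point): Middle of the top end of slat C, 115 mm along its axis from its origin. The blade to grip is 18 mm thick and 76 mm wide (along y), from 10 to 115 mm; below it the foot shoe, 44 mm thick and 84 mm wide, from 0 to 10 mm.
- slat_c_foot (a point): Middle of the lower end of slat C's tenon, 35 mm below its origin along its axis (hidden in the beam while seated). Tenon 11 x 50 mm, mortise 13 x 54.5 mm.
- bin: Tilt-out bin of grey plastic, open-topped box 112 mm deep (its x), 168 mm wide (y), 90 mm high (z), walls and floor 5 mm. It stands tilted open, mouth leaning 22 to 28 degrees towards the robot, held by hinge friction (2 N m). Origin: middle of its lower front edge, on the hinge; z points from floor to mouth, x to its back wall.
- bin_floor (a point): Centre of the inner floor of the bin, axes as the bin's: inside is +-51 mm in x, +-79 mm in y, the rim 85 mm up its z; the front wall is towards -x. The bin sits in a fixed grey frame: back wall 120 mm high, 136 mm behind the bin's hinge; sides 56 mm high.
- cup: Green ceramic cup, 80 mm wide, 85 mm high; bystander. Origin under its centre.
- canister: Closed white plastic canister, 90 mm wide, 130 mm high; bystander. Origin under its centre.
- saucer: Glass saucer, 130 mm wide, 16 mm high; bystander. Origin under its centre.
- cezve: Small copper cezve, 80 mm wide, 75 mm high, dark handle rising to 100 mm and reaching 165 mm to its +y; bystander. Origin under its pot.
- glue: Yellow bottle of wood glue, 56 mm wide, 150 mm high; bystander. Origin under its centre.
- spoon: Wooden spoon lying on the counter, 200 mm long along its x; bystander.

How it is judged:
On the way, in this order (a step that is already met when the one before it is completed fails the run):
1. a slat, still seated in its mortise, is rocked to the robot's left: its top at least 6 mm off centre (((distance of slat_a_foot from where it was at the start of the episode below 0.012 m and (y of slat_a_top in the frame of rack between -0.114 and -0.09 m or y of slat_a_top in the frame of rack between 0.006 and 0.03 m or y of slat_a_top in the frame of rack between 0.126 and 0.15 m)) or (distance of slat_b_foot from where it was at the start of the episode below 0.012 m and (y of slat_b_top in the frame of rack between -0.114 and -0.09 m or y of slat_b_top in the frame of rack between 0.006 and 0.03 m or y of slat_b_top in the frame of rack between 0.126 and 0.15 m)) or (distance of slat_c_foot from where it was at the start of the episode below 0.012 m and (y of slat_c_top in the frame of rack between -0.114 and -0.09 m or y of slat_c_top in the frame of rack between 0.006 and 0.03 m or y of slat_c_top in the frame of rack between 0.126 and 0.15 m)))), for 0.05 s.
2. a slat, still seated, is rocked to the robot's right: its top at least 6 mm off centre (((distance of slat_a_foot from where it was at the start of the episode below 0.012 m and (y of slat_a_top in the frame of rack between -0.15 and -0.126 m or y of slat_a_top in the frame of rack between -0.03 and -0.006 m or y of slat_a_top in the frame of rack between 0.09 and 0.114 m)) or (distance of slat_b_foot from where it was at the start of the episode below 0.012 m and (y of slat_b_top in the frame of rack between -0.15 and -0.126 m or y of slat_b_top in the frame of rack between -0.03 and -0.006 m or y of slat_b_top in the frame of rack between 0.09 and 0.114 m)) or (distance of slat_c_foot from where it was at the start of the episode below 0.012 m and (y of slat_c_top in the frame of rack between -0.15 and -0.126 m or y of slat_c_top in the frame of rack between -0.03 and -0.006 m or y of slat_c_top in the frame of rack between 0.09 and 0.114 m)))), for 0.05 s.
3. a slat is drawn out of its mortise (its foot over 50 mm from where it was) (distance of any of slat_a_foot, slat_b_foot, slat_c_foot from where it was at the start of the episode above 0.05 m), for 0.1 s.
4. the slat is lowered into the bin in the fingers: foot within 30 mm of the bin's floor while held (((x of slat_a_foot in the frame of bin_floor between -0.055 and 0.055 m and y of slat_a_foot in the frame of bin_floor between -0.083 and 0.083 m and z of slat_a_foot in the frame of bin_floor between -0.01 and 0.03 m and contact force between the fingers and slat_a above 1 N) or (x of slat_b_foot in the frame of bin_floor between -0.055 and 0.055 m and y of slat_b_foot in the frame of bin_floor between -0.083 and 0.083 m and z of slat_b_foot in the frame of bin_floor between -0.01 and 0.03 m and contact force between the fingers and slat_b above 1 N) or (x of slat_c_foot in the frame of bin_floor between -0.055 and 0.055 m and y of slat_c_foot in the frame of bin_floor between -0.083 and 0.083 m and z of slat_c_foot in the frame of bin_floor between -0.01 and 0.03 m and contact force between the fingers and slat_c above 1 N))), for 0.1 s.
At the end, for the whole second after the job is handed in: The loose slat rests in the grey bin, released and still, the middle of its foot inside the bin's walls and within 25 mm of the bin's floor; the two firm slats stand in their mortises, tops within 4 mm of where they were (((x of slat_a_foot in the frame of bin_floor between -0.055 and 0.055 m and y of slat_a_foot in the frame of bin_floor between -0.083 and 0.083 m and z of slat_a_foot in the frame of bin_floor between -0.01 and 0.025 m and linear speed of slat_a below 0.02 m/s and angular speed of slat_a below 0.2 rad/s and contact force between the fingers and slat_a below 0.1 N and distance of each of slat_b_top, slat_c_top from where it was at the start of the episode below 0.004 m) or (x of slat_b_foot in the frame of bin_floor between -0.055 and 0.055 m and y of slat_b_foot in the frame of bin_floor between -0.083 and 0.083 m and z of slat_b_foot in the frame of bin_floor between -0.01 and 0.025 m and linear speed of slat_b below 0.02 m/s and angular speed of slat_b below 0.2 rad/s and contact force between the fingers and slat_b below 0.1 N and distance of each of slat_a_top, slat_c_top from where it was at the start of the episode below 0.004 m) or (x of slat_c_foot in the frame of bin_floor between -0.055 and 0.055 m and y of slat_c_foot in the frame of bin_floor between -0.083 and 0.083 m and z of slat_c_foot in the frame of bin_floor between -0.01 and 0.025 m and linear speed of slat_c below 0.02 m/s and angular speed of slat_c below 0.2 rad/s and contact force between the fingers and slat_c below 0.1 N and distance of each of slat_a_top, slat_b_top from where it was at the start of the episode below 0.004 m))); the robot touches nothing.
It fails at once if a firm slat is forced: its top pushed over 20 mm aside while seated (over 45 N; the loose one stops at 18 mm) ((distance of slat_a_top from where it was at the start of the episode above 0.02 m and distance of slat_a_foot from where it was at the start of the episode below 0.0075 m) or (distance of slat_b_top from where it was at the start of the episode above 0.02 m and distance of slat_b_foot from where it was at the start of the episode below 0.0075 m) or (distance of slat_c_top from where it was at the start of the episode above 0.02 m and distance of slat_c_foot from where it was at the start of the episode below 0.0075 m)).
It fails at once if a bystander is moved by more than 30 mm or tipped (distance of any of cup, canister, saucer, cezve, glue, spoon from where it was at the start of the episode above 0.03 m or angle between any of cup, canister, saucer, cezve, glue's own z axis and vertical above 0.5 rad).
It also fails if it takes over 64 s, if anything falls off the work surface, if the arm or the gripper's body presses on something with over 40 N, if the wrist force passes 120 N, or if a joint passes its speed limit or range.

ROBOT

A 6-joint arm with a two-finger parallel gripper is mounted at the origin on the work surface. World frame = base frame: x ahead of the robot, y to its left, z up, the work surface at z = 0. Lengths are in m, angles in rad, forces in N, time in s.
With the tool pointing down it reaches from about 0.35 to 0.85 m from the base axis. Payload 8.1 kg.
Tool frame: the origin (TCP) lies on the centre line of the jaws, within the pads' length; the fingertips stand 22 mm ahead of it and the grasp point (between the pads) lies 3 mm ahead of it; z points along the fingers, y is the line along which they close (so a half turn about z gives the same grasp; the last joint's range is limited). The gripper opens to 93 mm and grips with 3 to 60 N. Pads are 15 mm wide; open, the fingers measure 128 mm over their backs; the gripper's body (75 mm by 188 mm) begins 65 mm behind the grasp point.
Start: joints at [-1.33, 0.13, 1.488, -0, 1.523, -0.085], TCP at [0.192, -0.568, 0.241] pointing down, gripper open.
Joint ranges: [-2.96, 2.96], [-0.89, 2.26], [0.02, 2.5], [-1.34, 4.48], [0, 2.73], [-2.66, 2.66]. Speed limits (rad/s): [2.39, 2.39, 2.79, 3.14, 3.14, 3.14].

INTERFACE

Orientations are given as a rotation vector (axis times angle).
In Python, from plant import robot gives the robot as it stands.
- The arm moves only by the tool advance, called after "Emit:" by a JSON object that holds its "fn" and its "kwargs". Schema: {"type":"object","properties":{"segments":{"type":"array","items":{"type":"array","prefixItems":[{"type":"number"},{"type":"array","items":{"type":"number"},"minItems":3,"maxItems":3},{"type":"number"}],"minItems":3,"maxItems":3},"minItems":1,"maxItems":20},"grip_n":{"type":"number"},"only":{"type":"string"},"quiet":{"type":"boolean"},"lines":{"type":"string"}},"required":["segments"],"additionalProperties":false}. segments is a list of rows, 1 to 20 of them, each written [opening, [dx, dy, dz], turn]: the finger opening in m, then dx, dy, dz in normalised numbers (1 is 0.25 m), then a turn about the tool's z in fractions of the full range, 1 being 2 pi rad; each row shifts and turns the commanded pose from where the row before left it, along the tool's axes as they then stand; what a row does not reach is not made up. A row lasts 1/10 s, in which the tool goes at most 0.05 m and 0.15 rad, less where a joint would pass 70% of its speed; a pose out of reach is approached as far as the arm can. The fingers move at their own pace and stop on an object; grip_n is the grip in N (left out, the last holds). Time passes only in rows, so rows that do not move let the fingers close. The tool returns the time, the measured TCP pose, the force, the opening and the grip force at its end. only (a regular expression) keeps the lines of the reply that match it, lines (a string "A,B") keeps lines A to B, and quiet returns only ok. Input that does not fit is refused with a message, and nothing moves.
- robot.read_state(): the state, without advancing time (a new reading comes with each control period).
- robot.read_camera(name): name is "scene" or "top" or "wrist"; returns a dict with "image" (384x512x3 uint8, red, green, blue), "fx", "fy", "cx", "cy" (pixels), "R" (3x3) and "t" (3): a world point X has camera coordinates R X + t. Camera axes: x right, y down, z forward; pixel columns grow to the right and rows downward; lengths in m; the calibration is good to about 2 mm. A picture is of the moment at which its call begins. There is no depth.
- robot.close_job(): hands the job in; it is judged then, once.
The state is a dict: "t": time; "q": joint angles; "dq": joint speeds; "joint_torque": joint torques, N m; "tool_pos": TCP position; "orientation": TCP orientation; "force": force on the tool from outside, world axes, zero at the start; "wrist_torque": the same for the moment, N m; "opening": finger opening in m; "gripper_force": force on a finger pad.
Only numpy, scipy, OpenCV 4.12 (cv2) and the standard library are available. Lean on these libraries where they do the work, as an engineer would, in place of code of your own. Each camera call takes 0.05 s, during which the arm holds its last target. There are 200 camera calls.

## Working session

There is one attempt and no reset: what is moved stays moved. The work goes in short steps, Python scripts to look and compute and a tool call to move; the robot and the scene stay as the last step left them, time stands still between calls to the robot, and variables do not carry over. Pictures are saved under pics/ and viewed, at most 10 in all, crops included, and the job is handed in when it is done.

```bash
ls; mkdir -p pics; python3 - <<'E'
from plant import robot
import cv2
for n in("scene","top"):
    c=robot.read_camera(n); cv2.imwrite(f"pics/{n}0.png",c["image"][:,:,::-1])
    print(n,c["fx"],c["fy"],c["cx"],c["cy"],c["R"],c["t"])
print(robot.read_state())
E
```

```text
pics
plant.py
scene 427.6306537529421 427.6306537529421 255.2469544541273 184.48248063043056 [[-0.08762491  0.99608715 -0.01150064]
 [ 0.80837604  0.06435624 -0.58513797]
 [-0.58210828 -0.0605695  -0.8108522 ]] [ 0.04235805 -0.3692702   1.84497489]
top 488.9038845677224 488.9038845677224 261.2125143096968 201.7167913571271 [[-0.02543608 -0.99964384 -0.00807462]
 [-0.99066285  0.02628813 -0.13377609]
 [ 0.13394071  0.00459649 -0.99097869]] [0.00699035 0.56257137 1.81710338]
{'t': 0.1, 'q': array([-1.33037718e+00,  1.31049782e-01,  1.48915239e+00, -1.87781474e-06,
        1.52300396e+00, -8.53653197e-02]), 'dq': array([ 0.00045991, -0.00134349, -0.00168832,  0.00055855, -0.00020663,
       -0.0002781 ]), 'joint_torque': array([ 8.78354149e-04, -5.61343324e+01, -4.93095016e+01,  7.69993477e-02,
        2.91594921e-02, -5.97064763e-05]), 'tool_pos': array([ 0.1919595 , -0.56796955,  0.23972362]), 'orientation': array([-3.09841819e+00, -5.09220250e-01,  1.99125920e-04]), 'force': array([ 0.13198836, -0.26247392,  0.16943421]), 'wrist_torque': array([-0.00739178,  0.04202118,  0.01857664]), 'gripper_force': 0.0, 'opening': 0.0931732962540891}
```

View pics/scene0.png

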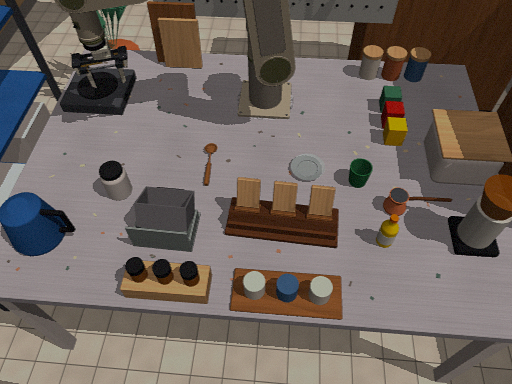

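View pics/top0.png

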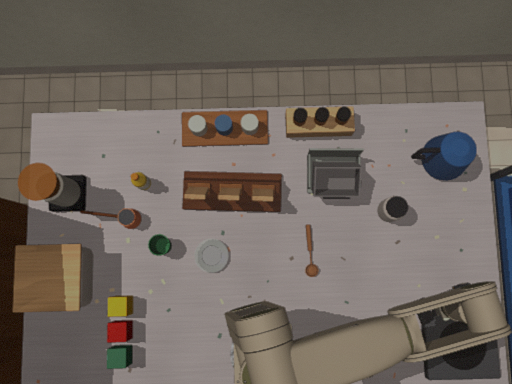

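The scene view shows three slats at about (248,193), (285,198) and (321,202), the bin at (165,215), and the bystanders clear of both. In the top view the rack is at (232,192) and the bin at (335,178). I'll zoom in on these next.

```bash
python3 - <<'E'
import cv2,numpy as np
s=cv2.imread("pics/scene0.png");t=cv2.imread("pics/top0.png")
a=s[170:250,120:350]; b=t[140:220,170:370]
f=lambda i,k:cv2.resize(i,None,fx=k,fy=k,interpolation=cv2.INTER_CUBIC)
a=f(a,3.4);b=f(b,3.9); W=800
p=lambda i:cv2.copyMakeBorder(i,0,0,0,W-i.shape[1],cv2.BORDER_CONSTANT)
cv2.imwrite("pics/z.png",np.vstack([p(a),p(b)])[:600]); print(a.shape,b.shape)
for im,n in((s,"scene"),(t,"top")):
    h=cv2.cvtColor(im,cv2.COLOR_BGR2HSV)
    m=cv2.inRange(h,(8,60,120),(22,200,255))
    k,l,st,c=cv2.connectedComponentsWithStats(m)
    for i in range(1,k):
        if st[i,4]>60: print(n,st[i],c[i].round(1), cv2.minAreaRect(np.argwhere(l==i)[:,::-1].astype(np.float32)))
E
```

```text
(272, 782, 3) (312, 780, 3)
scene [158  18  40   3  93] [177.3  19. ] ((177.5, 19.0), (2.0, 39.0), 90.0)
scene [113  38  27  12 187] [126.5  44.1] ((126.30963897705078, 43.664974212646484), (26.076419830322266, 10.544563293457031), 4.085616588592529)
scene [364  45  20  12 190] [373.2  50.7] ((373.5, 50.5), (19.0, 11.0), 0.0)
scene [387  46  20  13 192] [396.8  51.7] ((396.7692565917969, 51.65385055541992), (19.415496826171875, 11.570852279663086), 11.309932708740234)
scene [249  83  42  34 398] [276.6 105.1] ((269.38629150390625, 98.9571762084961), (40.201045989990234, 33.475250244140625), 2.2025983333587646)
scene [433 109  31  49 803] [446.6 134.9] ((447.70782470703125, 133.06741333007812), (53.516563415527344, 19.487823486328125), 77.00537872314453)
scene [237 177  24  30 572] [247.5 190.9] ((247.7190704345703, 191.71461486816406), (23.08209228515625, 28.869247436523438), 3.814074993133545)
scene [273 181  25  30 586] [284.1 194.9] ((284.96905517578125, 195.680419921875), (23.157907485961914, 28.970088958740234), 2.602562189102173)
scene [309 185  27  30 598] [321.2 198.8] ((322.
[... 2515 characters left out ...]
47119140625)
top [242 337  12  15  62] [246.4 344.2] ((247.87158203125, 343.7385559082031), (14.5589599609375, 9.674046516418457), 73.3007583618164)
top [291 344  60  40 778] [316.6 367.4] ((320.4999694824219, 363.4999694824219), (58.99999237060547, 38.99999237060547), -0.0)
top [272 346  15  19 108] [279.6 355.5] ((278.42742919921875, 355.85272216796875), (17.714305877685547, 11.465987205505371), 75.0685806274414)
top [247 353  19  31 148] [254.9 368.7] ((255.96376037597656, 368.51165771484375), (31.277605056762695, 10.819537162780762), 72.25532531738281)
top [277 365  14  19 108] [284.6 373.4] ((283.60589599609375, 374.4764709472656), (19.4152774810791, 10.954989433288574), 77.47119140625)
```

View pics/z.png

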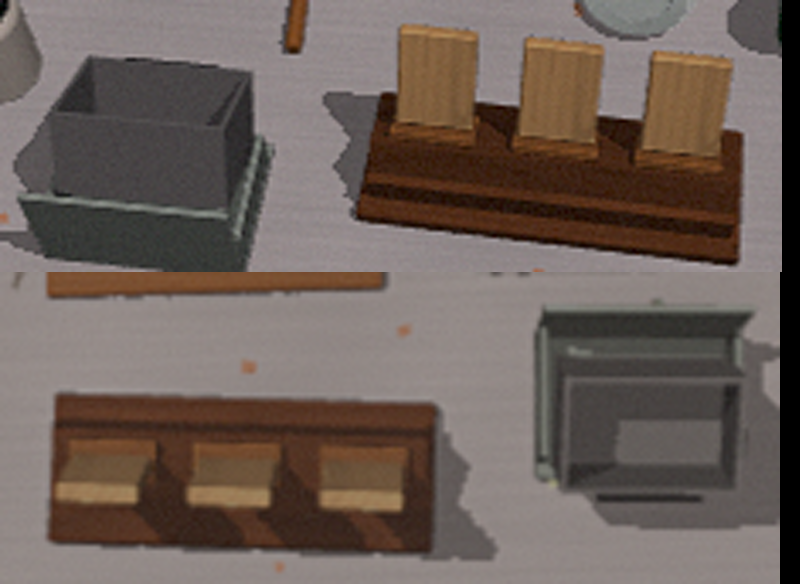

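The zoom shows the slats' bright top end faces in the top view (crop strips at rows 480-510). The bin's rim corners are near (565,490), (563,375), (742,375) and (737,490) in the top crop, and (252,72), (225,127), (52,115) and (92,58) in the scene crop.

```bash
cat > h.py <<'E'
import numpy as np
from plant import robot
def ray(c,u,v):
    R=np.array(c["R"]);t=np.array(c["t"])
    d=R.T@np.array([(u-c["cx"])/c["fx"],(v-c["cy"])/c["fy"],1]); return -R.T@t,d/np.linalg.norm(d)
def plane(c,u,v,z):
    o,d=ray(c,u,v); return o+d*(z-o[2])/d[2]
def tri(*rs):
    A=sum(np.eye(3)-np.outer(d,d) for o,d in rs); b=sum((np.eye(3)-np.outer(d,d))@o for o,d in rs)
    p=np.linalg.solve(A,b); return p,[round(1e3*np.linalg.norm(np.cross(p-o,d)),1) for o,d in rs]
E
python3 - <<'E'
from h import *
np.set_printoptions(precision=4,suppress=True)
T=robot.read_camera("top");S=robot.read_camera("scene")
for p in((194.3,196),(228.4,196.9),(262.3,197.9)): print(plane(T,*p,0.1715))
# scene: top far edge of blades
tc=[(565,490),(563,375),(742,375),(737,490)];sc=[(252,72),(225,127),(52,115),(92,58)]
for a,b in zip(tc,sc):
    print(tri(ray(T,170+a[0]/3.9,140+(a[1]-272)/3.9),ray(S,120+b[0]/3.4,170+b[1]/3.4)))
E
```

```text
[0.5711 0.2272 0.1715]
[0.5647 0.1069 0.1715]
[ 0.558  -0.0124  0.1715]
(array([ 0.5704, -0.2023,  0.096 ]), [np.float64(3.4), np.float64(3.4)])
(array([ 0.6702, -0.2012,  0.1496]), [np.float64(1.2), np.float64(1.2)])
(array([ 0.6667, -0.367 ,  0.1443]), [np.float64(1.2), np.float64(1.2)])
(array([ 0.5661, -0.365 ,  0.0959]), [np.float64(2.5), np.float64(2.5)])
```

The rows are not in the units I measure in: shifts go in shares of 0.25 m and turns go in shares of 2 pi rad. I convert before sending: -0.0384 m is -0.1536, 0.0234 m is 0.0936, 0.127 rad is 0.0202.

Emit:
{"fn": "advance", "kwargs": {"segments": [[0.093, [0, 0, -0.04], 0.0202], [0.093, [0, 0, -0.04], 0.0202], [0.093, [0, 0, -0.04], 0.0202], [0.093, [0.0936, -0.1536, 0], 0], [0.093, [0.0936, -0.1536, 0], 0], [0.093, [0.0936, -0.1536, 0], 0], [0.093, [0.0936, -0.1536, 0], 0], [0.093, [0.0936, -0.1536, 0], 0], [0.093, [0.0936, -0.1536, 0], 0], [0.093, [0.0936, -0.1536, 0], 0], [0.093, [0.0936, -0.1536, 0], 0], [0.093, [0.0936, -0.1536, 0], 0], [0.093, [0.0936, -0.1536, 0], 0], [0.093, [0.0936, -0.1536, 0], 0], [0.093, [0.0936, -0.1536, 0], 0], [0.093, [0.0936, -0.1536, 0], 0], [0.093, [0.0936, -0.1536, 0], 0], [0.093, [0.0936, -0.1536, 0], 0]], "grip_n": 40}}

```text
t: 2.0
tool_pos: [0.575, -0.0109, 0.2705]
orientation: [3.14, -0.087, 0.0]
force: [0.4, -1.3, -0.1]
opening: 0.0931
gripper_force: 0.0
```

```bash
cat > s.py <<'E'
from h import *
import sys
from scipy.spatial.transform import Rotation as Ro
s=robot.read_state(); R=Ro.from_rotvec(s["orientation"]).as_matrix()
print(s["tool_pos"].round(4),"th",np.arctan2(R[1,0],R[0,0]).round(4),"q",s["q"].round(2),"F",s["force"].round(1),"op",round(s["opening"],4),round(s["gripper_force"],1),"t",s["t"])
if len(sys.argv)>3: print("tool delta",(R.T@(np.array(sys.argv[1:4],float)-s["tool_pos"])).round(4))
E
python3 s.py 0.574 -0.012 0.141
```

```text
[ 0.575  -0.0109  0.2705] th -0.0551 q [-0.11  0.05  1.52 -0.    1.57  1.52] F [ 0.4 -1.3 -0.1] op 0.0931 0.0 t 2.0
tool delta [-0.001   0.0012  0.1295]
```

```bash
python3 - <<'E'
from h import *
from scipy.spatial.transform import Rotation
import cv2
S=robot.read_camera("scene"); W=robot.read_camera("wrist")
y=np.array([.0547,.9985,0]);x=np.array([.9985,-.0547,0]);z=np.array([0,0,1.])
ax=-.423*x+.906*z; th=.906*x+.423*z
for T in([0.5711,.2272,.1715],[0.5647,.1069,.1715],[0.558,-.0124,.1715]):
    for k in(-1,1):
        P=np.array(T)+th*.009+k*y*.038; c=S["R"]@P+S["t"]; print((c[:2]/c[2]*S["fx"]+[S["cx"],S["cy"]]).round(1),end=" ")
    print()
cv2.imwrite("pics/w1.png",W["image"][:,:,::-1])
E
```

```text
[311.4 186.6] [335.5 189.3] 
[273.6 182.6] [297.3 185.2] 
[236.7 178.5] [260.1 181.1]
```

View pics/w1.png

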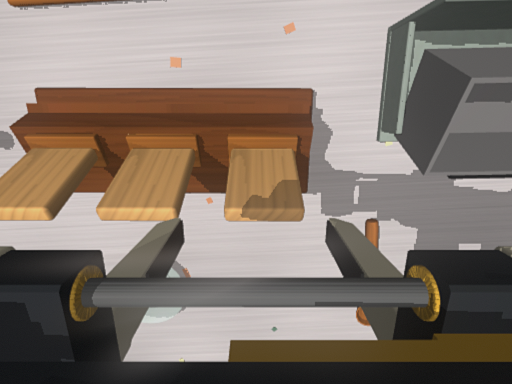

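The wrist view has the right-hand slat (about 265,185) ahead of and between the open fingers. The projected slat corners match the scene view to about 1 px. I'll lower the fingers around that slat.

Scaled: 0.0295 m is 0.118, 0.025 m is 0.1.

Emit:
{"fn": "advance", "kwargs": {"segments": [[0.093, [-0.004, 0.004, 0.1], 0], [0.093, [0, 0, 0.1], 0], [0.093, [0, 0, 0.1], 0], [0.093, [0, 0, 0.1], 0], [0.093, [0, 0, 0.118], 0], [0.093, [0, 0, 0], 0], [0.093, [0, 0, 0], 0]]}}

```text
t: 2.8
tool_pos: [0.5727, -0.0139, 0.1411]
orientation: [-3.14, 0.087, 0.002]
force: [-0.9, 0.2, 1.0]
opening: 0.093
gripper_force: 0.0
```

Emit:
{"fn": "advance", "kwargs": {"segments": [[0.093, [0, -0.012, 0], 0], [0.093, [0, -0.012, 0], 0], [0.093, [0, -0.008, 0], 0], [0.093, [0, 0, 0], 0]]}}

```text
t: 3.2
tool_pos: [0.5743, -0.0054, 0.1421]
orientation: [3.14, -0.086, 0.002]
force: [0.2, -0.6, 0.4]
opening: 0.0929
gripper_force: 0.0
```

Emit:
{"fn": "advance", "kwargs": {"segments": [[0.093, [0, -0.008, 0], 0], [0.093, [0, -0.004, 0], 0], [0.093, [0, 0, 0], 0]]}}

```text
t: 3.5
tool_pos: [0.5742, -0.0043, 0.142]
orientation: [3.137, -0.087, 0.001]
force: [-1.1, -7.2, 3.7]
opening: 0.0929
gripper_force: 4.0
```

Emit:
{"fn": "advance", "kwargs": {"segments": [[0.093, [0, -0.008, 0], 0], [0.093, [0, 0, 0], 0]]}}

```text
t: 3.7
tool_pos: [0.5741, -0.0036, 0.1422]
orientation: [3.135, -0.088, 0.001]
force: [-3.6, -12.7, 4.4]
opening: 0.093
gripper_force: 6.7
```

Scaled: -0.002 m is -0.008.

Emit:
{"fn": "advance", "kwargs": {"segments": [[0.093, [0, -0.008, 0], 0], [0.093, [0, 0, 0], 0]]}}

```text
t: 3.9
tool_pos: [0.5741, -0.0029, 0.1423]
orientation: [3.133, -0.089, 0.0]
force: [-4.3, -18.6, 6.6]
opening: 0.093
gripper_force: 9.5
```

Slat 3 is firm: the force rises to 19 N within about 2 mm. Backing off and moving to the middle slat.

Scaled: -0.04 m is -0.16, -0.035 m is -0.14.

Emit:
{"fn": "advance", "kwargs": {"segments": [[0.093, [0, 0.028, 0], 0], [0.093, [0, 0.028, 0], 0], [0.093, [0, 0, -0.14], 0], [0.093, [0, 0, -0.14], 0], [0.093, [0, 0, -0.04], 0], [0.093, [0, -0.16, 0], 0], [0.093, [0, -0.16, 0], 0], [0.093, [0, -0.16, 0], 0], [0.093, [0, 0, 0], 0]]}}

```text
t: 4.8
tool_pos: [0.5793, 0.1118, 0.2203]
orientation: [-3.139, 0.08, 0.002]
force: [0.0, -0.3, -1.0]
opening: 0.0927
gripper_force: 0.0
```

```bash
python3 s.py 0.5803 0.1069 0.141
```

```text
[0.5793 0.1118 0.2203] th -0.0507 q [0.1  0.11 1.54 0.   1.49 1.72] F [ 0.  -0.3 -1. ] op 0.0927 0.0 t 4.8
tool delta [0.0013 0.005  0.0792]
```

Scaled: 0.03 m is 0.12, 0.005 m is 0.02.

Emit:
{"fn": "advance", "kwargs": {"segments": [[0.093, [0.004, 0.02, 0], 0], [0.093, [0, 0, 0.12], 0], [0.093, [0, 0, 0.12], 0], [0.093, [0, 0, 0.076], 0], [0.093, [0, -0.016, 0], 0], [0.093, [0, -0.008, 0], 0], [0.093, [0, 0, 0], 0]]}}

```text
t: 5.5
tool_pos: [0.5821, 0.1079, 0.1439]
orientation: [-3.14, 0.087, -0.004]
force: [-0.4, 0.5, -0.0]
opening: 0.0932
gripper_force: 0.0
```

Emit:
{"fn": "advance", "kwargs": {"segments": [[0.093, [0, -0.008, 0], 0], [0.093, [0, -0.008, 0], 0], [0.093, [0, 0, 0], 0]]}}

```text
t: 5.8
tool_pos: [0.5816, 0.1125, 0.1429]
orientation: [-3.14, 0.086, -0.002]
force: [-0.4, -0.3, 0.1]
opening: 0.0932
gripper_force: 0.0
```

Scaled: -0.002 m is -0.008.

Emit:
{"fn": "advance", "kwargs": {"segments": [[0.093, [0, -0.008, 0], 0], [0.093, [0, 0, 0], 0]]}}

```text
t: 6.0
tool_pos: [0.5813, 0.1144, 0.1422]
orientation: [-3.14, 0.086, -0.0]
force: [0.5, -0.1, 0.1]
opening: 0.0932
gripper_force: 0.0
```

Scaled: -0.002 m is -0.008.

Emit:
{"fn": "advance", "kwargs": {"segments": [[0.093, [0, -0.008, 0], 0], [0.093, [0, 0, 0], 0]]}}

```text
t: 6.2
tool_pos: [0.5813, 0.1152, 0.1423]
orientation: [3.138, -0.087, -0.001]
force: [-1.4, -4.5, 2.7]
opening: 0.093
gripper_force: 2.6
```

Emit:
{"fn": "advance", "kwargs": {"segments": [[0.093, [0, -0.008, 0], 0], [0.093, [0, 0, 0], 0]]}}

```text
t: 6.4
tool_pos: [0.5813, 0.1158, 0.1424]
orientation: [3.136, -0.088, -0.001]
force: [-3.6, -10.7, 5.3]
opening: 0.0931
gripper_force: 5.5
```

The middle slat is firm too: 11 N within 1.5 mm. Moving to the left slat.

Scaled: -0.04 m is -0.16, -0.035 m is -0.14.

Emit:
{"fn": "advance", "kwargs": {"segments": [[0.093, [0, 0.024, 0], 0], [0.093, [0, 0.02, 0], 0], [0.093, [0, 0, -0.14], 0], [0.093, [0, 0, -0.14], 0], [0.093, [0, 0, -0.04], 0], [0.093, [0, -0.16, 0], 0], [0.093, [0, -0.16, 0], 0], [0.093, [0, -0.16, 0], 0], [0.093, [0, 0, 0], 0]]}}

```text
t: 7.3
tool_pos: [0.5867, 0.2315, 0.2211]
orientation: [-3.139, 0.08, 0.002]
force: [0.5, -0.9, -0.5]
opening: 0.0929
gripper_force: 0.0
```

```bash
python3 s.py 0.5867 0.2272 0.141
```

```text
[0.5867 0.2315 0.2211] th -0.0509 q [0.29 0.22 1.42 0.   1.5  1.91] F [ 0.5 -0.9 -0.5] op 0.0929 0.0 t 7.3
tool delta [0.0003 0.0044 0.0801]
```

Scaled: 0.03 m is 0.12, 0.02 m is 0.08.

Emit:
{"fn": "advance", "kwargs": {"segments": [[0.093, [0, 0.016, 0], 0], [0.093, [0, 0, 0.12], 0], [0.093, [0, 0, 0.12], 0], [0.093, [0, 0, 0.08], 0], [0.093, [0, -0.016, 0], 0], [0.093, [0, -0.016, 0], 0], [0.093, [0, 0, 0], 0]]}}

```text
t: 8.0
tool_pos: [0.5889, 0.2312, 0.1441]
orientation: [-3.139, 0.087, -0.004]
force: [0.1, 1.1, 0.9]
opening: 0.0929
gripper_force: 0.0
```

Emit:
{"fn": "advance", "kwargs": {"segments": [[0.093, [0, -0.008, 0], 0], [0.093, [0, 0, 0], 0]]}}

```text
t: 8.2
tool_pos: [0.5886, 0.2334, 0.1436]
orientation: [-3.14, 0.086, -0.003]
force: [0.6, 0.5, -0.1]
opening: 0.0927
gripper_force: 0.0
```

Emit:
{"fn": "advance", "kwargs": {"segments": [[0.093, [0, -0.008, 0], 0], [0.093, [0, 0, 0], 0]]}}

```text
t: 8.4
tool_pos: [0.5881, 0.2352, 0.1425]
orientation: [-3.14, 0.086, -0.001]
force: [-0.3, -0.3, 0.1]
opening: 0.0927
gripper_force: 0.0
```

Scaled: -0.002 m is -0.008.

Emit:
{"fn": "advance", "kwargs": {"segments": [[0.093, [0, -0.008, 0], 0], [0.093, [0, 0, 0], 0]]}}

```text
t: 8.6
tool_pos: [0.588, 0.2368, 0.1421]
orientation: [3.14, -0.087, -0.0]
force: [-0.4, -1.9, 0.9]
opening: 0.093
gripper_force: 1.0
```

Scaled: -0.002 m is -0.008.

Emit:
{"fn": "advance", "kwargs": {"segments": [[0.093, [0, -0.008, 0], 0], [0.093, [0, 0, 0], 0]]}}

```text
t: 8.8
tool_pos: [0.5881, 0.2374, 0.1424]
orientation: [3.138, -0.088, -0.001]
force: [-4.1, -7.7, 5.6]
opening: 0.0929
gripper_force: 4.1
```

Emit:
{"fn": "advance", "kwargs": {"segments": [[0.093, [0, -0.008, 0], 0], [0.093, [0, 0, 0], 0]]}}

```text
t: 9.0
tool_pos: [0.588, 0.238, 0.1427]
orientation: [3.135, -0.089, -0.002]
force: [-6.8, -13.4, 9.4]
opening: 0.0933
gripper_force: 7.3
```

All three felt stiff, but the left slat's reaction has a large component along the slat. That fits a loose slat jammed by friction, because my fingertips were too low. I'll back off, push near the top and see.

Scaled: -0.02 m is -0.08, 0.006 m is 0.024.

Emit:
{"fn": "advance", "kwargs": {"segments": [[0.093, [0, 0.024, 0], 0], [0.093, [0, 0.016, 0], 0], [0.093, [-0.016, 0, -0.08], 0], [0.093, [-0.016, 0, -0.06], 0], [0.093, [0, 0, 0], 0]]}}

```text
t: 9.5
tool_pos: [0.5812, 0.2323, 0.1805]
orientation: [-3.138, 0.086, -0.008]
force: [-0.2, 0.3, 0.9]
opening: 0.0929
gripper_force: 0.0
```

```bash
python3 s.py 0.5775 0.2345 0.179
```

```text
[0.5812 0.2323 0.1805] th -0.0548 q [0.3  0.23 1.49 0.   1.42 1.92] F [-0.2  0.3  0.9] op 0.0929 0.0 t 9.5
tool delta [-0.0038 -0.002   0.0015]
```

Emit:
{"fn": "advance", "kwargs": {"segments": [[0.093, [-0.012, -0.012, 0.004], 0], [0.093, [0, -0.008, 0], 0], [0.093, [0, 0, 0], 0]]}}

```text
t: 9.8
tool_pos: [0.5764, 0.2369, 0.175]
orientation: [3.14, -0.086, -0.002]
force: [0.1, 0.9, 0.2]
opening: 0.093
gripper_force: 0.0
```

Emit:
{"fn": "advance", "kwargs": {"segments": [[0.093, [0, -0.008, 0], 0], [0.093, [0, 0, 0], 0]]}}

```text
t: 10.0
tool_pos: [0.577, 0.2386, 0.1757]
orientation: [3.14, -0.087, -0.001]
force: [-0.1, -0.2, -0.4]
opening: 0.0928
gripper_force: 0.2
```

Emit:
{"fn": "advance", "kwargs": {"segments": [[0.093, [0, -0.008, 0], 0], [0.093, [0, 0, 0], 0]]}}

```text
t: 10.2
tool_pos: [0.5773, 0.2406, 0.1761]
orientation: [3.14, -0.087, -0.0]
force: [-0.9, -0.7, 0.5]
opening: 0.093
gripper_force: 0.4
```

The left slat moves under about 1 N, so it has play. Continuing the rock to the left.

Scaled: -0.002 m is -0.008.

Emit:
{"fn": "advance", "kwargs": {"segments": [[0.093, [0, -0.008, 0], 0], [0.093, [0, 0, 0], 0]]}}

```text
t: 10.4
tool_pos: [0.5775, 0.2427, 0.1762]
orientation: [-3.14, 0.087, -0.0]
force: [0.6, -0.8, 0.4]
opening: 0.0933
gripper_force: 0.6
```

Emit:
{"fn": "advance", "kwargs": {"segments": [[0.093, [0, -0.008, 0], 0], [0.093, [0, -0.006, 0], 0], [0.093, [0, 0, 0], 0]]}}

```text
t: 10.7
tool_pos: [0.5776, 0.2463, 0.1762]
orientation: [-3.14, 0.086, -0.0]
force: [-0.4, -1.0, 0.9]
opening: 0.0926
gripper_force: 0.6
```

```bash
python3 - <<'E'
from h import *
import cv2
S=robot.read_camera("scene")
h=cv2.cvtColor(S["image"],cv2.COLOR_RGB2HSV);m=cv2.inRange(h,(8,60,120),(22,200,255))[165:220,225:345]
k,l,st,c=cv2.connectedComponentsWithStats(m)
print([ (st[i]+[225,165,0,0,0]) for i in range(1,k) if st[i,4]>60])
cv2.imwrite("pics/s2.png",cv2.resize(S["image"][150:260,200:360,::-1],None,fx=5,fy=5))
E
```

```text
[array([237, 177,  23,  30, 481]), array([273, 183,  24,  28, 351]), array([310, 197,  27,  18, 295])]
```

View pics/s2.png

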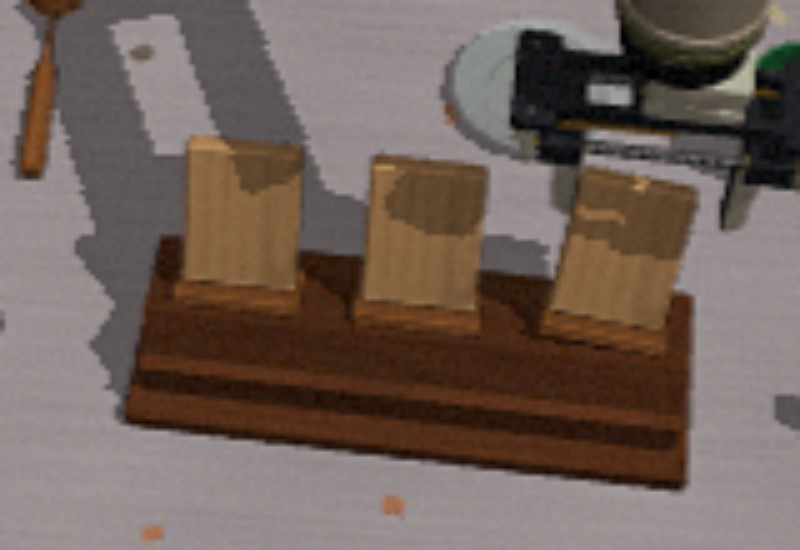

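The right-hand slat in the scene crop, which is the robot's left one (about 620,250), visibly leans left, while the other two stand straight. Now rocking it right.

Scaled: 0.004 m is 0.016, 0.002 m is 0.008.

Emit:
{"fn": "advance", "kwargs": {"segments": [[0.093, [0, 0.016, 0], 0], [0.093, [0, 0.016, 0], 0], [0.093, [0, 0.016, 0], 0], [0.093, [0, 0.016, 0], 0], [0.093, [0, 0.016, 0], 0], [0.093, [0, 0.016, 0], 0], [0.093, [0, 0.008, 0], 0], [0.093, [0, 0.008, 0], 0], [0.093, [0, 0.008, 0], 0], [0.093, [0, 0, 0], 0]]}}

```text
t: 11.75
tool_pos: [0.576, 0.2161, 0.1763]
orientation: [-3.14, 0.087, -0.0]
force: [0.3, 1.2, 0.9]
opening: 0.0929
gripper_force: 0.5
```

Emit:
{"fn": "advance", "kwargs": {"segments": [[0.093, [0, 0.008, 0], 0], [0.093, [0, 0.008, 0], 0], [0.093, [0, 0, 0], 0]]}}

```text
t: 12.05
tool_pos: [0.5757, 0.2119, 0.1762]
orientation: [3.14, -0.087, 0.0]
force: [0.1, 1.5, 1.2]
opening: 0.0926
gripper_force: 0.6
```

Scaled: 0.002 m is 0.008, 0.001 m is 0.004.

Emit:
{"fn": "advance", "kwargs": {"segments": [[0.093, [0, 0.008, 0], 0], [0.093, [0, 0.004, 0], 0], [0.093, [0, 0, 0], 0]]}}

```text
t: 12.35
tool_pos: [0.5755, 0.2089, 0.1761]
orientation: [3.14, -0.087, -0.0]
force: [0.5, 1.9, 0.8]
opening: 0.0932
gripper_force: 0.6
```

Emit:
{"fn": "advance", "kwargs": {"segments": [[0.093, [0, 0.004, 0], 0], [0.093, [0, 0, 0], 0]]}}

```text
t: 12.55
tool_pos: [0.5755, 0.208, 0.1762]
orientation: [3.14, -0.087, -0.0]
force: [0.7, 1.0, 0.8]
opening: 0.0927
gripper_force: 0.7
```

Both rocks are done. Next I'll recentre, lower slightly, and grip.

Emit:
{"fn": "advance", "kwargs": {"segments": [[0.093, [0, -0.024, 0], 0], [0.093, [0, -0.028, 0], 0], [0.093, [0, -0.024, 0], 0], [0.093, [0.02, 0, 0.048], 0], [0.093, [0, 0, 0.044], 0], [0.093, [0, 0, 0], 0]]}}

```text
t: 13.15
tool_pos: [0.5799, 0.2262, 0.1497]
orientation: [3.139, -0.087, -0.007]
force: [-0.1, -0.2, -0.7]
opening: 0.0928
gripper_force: 0.0
```

Emit:
{"fn": "advance", "kwargs": {"segments": [[0.07, [0, 0, 0], 0], [0.07, [0, 0, 0], 0], [0.07, [0, 0, 0], 0], [0.07, [0, 0, 0], 0], [0.07, [0, 0, 0], 0]], "grip_n": 8}}

```text
t: 13.65
tool_pos: [0.5818, 0.2267, 0.1536]
orientation: [-3.14, 0.087, -0.001]
force: [1.5, -0.8, 1.0]
opening: 0.0759
gripper_force: 8.0
```

Emit:
{"fn": "advance", "kwargs": {"segments": [[0.07, [0, 0, 0], 0], [0.07, [0, 0, 0], 0]], "grip_n": 45}}

```text
t: 13.85
tool_pos: [0.5818, 0.2267, 0.1535]
orientation: [-3.14, 0.087, -0.001]
force: [-0.3, -1.2, 2.8]
opening: 0.0757
gripper_force: 45.0
```

```bash
python3 s.py
```

```text
[0.5818 0.2267 0.1535] th -0.0553 q [ 0.29  0.25  1.52 -0.    1.38  1.92] F [-0.3 -1.2  2.8] op 0.0757 45.0 t 13.85
```

Scaled: -0.0091 m is -0.0364, -0.0045 m is -0.018.

Emit:
{"fn": "advance", "kwargs": {"segments": [[0.07, [-0.0084, 0, -0.018], 0], [0.07, [-0.0168, 0, -0.0364], 0], [0.07, [-0.0168, 0, -0.0364], 0], [0.07, [-0.0168, 0, -0.0364], 0], [0.07, [-0.0168, 0, -0.0364], 0], [0.07, [-0.0168, 0, -0.0364], 0], [0.07, [-0.0168, 0, -0.0364], 0], [0.07, [0, 0, 0], 0]]}}

```text
t: 14.65
tool_pos: [0.5546, 0.2287, 0.2144]
orientation: [-3.139, 0.086, -0.004]
force: [1.5, -0.5, -1.8]
opening: 0.0754
gripper_force: 45.0
```

```bash
python3 s.py
```

```text
[0.5546 0.2287 0.2144] th -0.0549 q [0.31 0.14 1.53 0.   1.47 1.93] F [ 1.5 -0.5 -1.8] op 0.0754 45.0 t 14.65
```

Scaled: -0.029 m is -0.116.

Emit:
{"fn": "advance", "kwargs": {"segments": [[0.07, [0, 0, -0.116], 0], [0.07, [0, 0, -0.116], 0], [0.07, [0, 0, -0.116], 0], [0.07, [0, 0, -0.116], 0], [0.07, [0, 0, -0.116], 0], [0.07, [0, 0, 0], 0]]}}

```text
t: 15.25
tool_pos: [0.5558, 0.2287, 0.3624]
orientation: [-3.138, 0.087, -0.011]
force: [0.3, 0.7, -1.1]
opening: 0.0761
gripper_force: 45.0
```

```bash
python3 s.py;  python3 - <<'E'
from h import *
import cv2
S=robot.read_camera("scene")
cv2.imwrite("pics/s3.png",cv2.resize(S["image"][60:280,100:400,::-1],None,fx=2.6,fy=2.6))
E
```

```text
[0.5558 0.2287 0.3624] th -0.0553 q [ 0.31  0.11  1.29 -0.    1.73  1.93] F [ 0.3  0.7 -1.1] op 0.0761 45.0 t 15.25
```

View pics/s3.png

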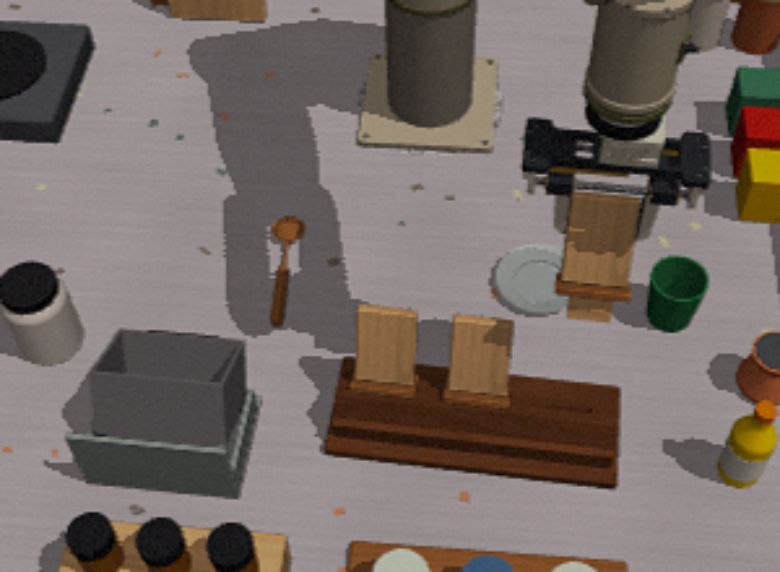

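The left slat is out and held, with its tenon end at crop (590,315); the two firm slats still stand. Moving over towards the bin.

Scaled: 0.0391 m is 0.1564, 0.02 m is 0.08, -0.031 rad is -0.0049.

```bash
python3 - <<'E'
from h import *
S=robot.read_camera("scene"); o=np.array([.5558,.2287,.3594])
for P in(o+[.0527,-.003,-.1142],o+[.0527+.03,-.003,-.1],o+[.0527-.03,-.003,-.125]):
    c=S["R"]@P+S["t"]; uv=c[:2]/c[2]*S["fx"]+[S["cx"],S["cy"]]; print(((uv-[100,60])*2.6).round(0))
E
```

```text
[587. 318.]
[589. 332.]
[586. 303.]
```

Emit:
{"fn": "advance", "kwargs": {"segments": [[0.07, [0.0028, 0.08, 0], -0.0049], [0.07, [0, 0.1564, 0], 0], [0.07, [0, 0.1564, 0], 0], [0.07, [0, 0.1564, 0], 0], [0.07, [0, 0.1564, 0], 0], [0.07, [0, 0.1564, 0], 0], [0.07, [0, 0.1564, 0], 0], [0.07, [0, 0.1564, 0], 0], [0.07, [0, 0.1564, 0], 0], [0.07, [0, 0.1564, 0], 0], [0.07, [0, 0.1564, 0], 0], [0.07, [0, 0.1564, 0], 0], [0.07, [0, 0.1564, 0], 0], [0.07, [0, 0.1564, 0], 0], [0.07, [0, 0, 0], 0]]}}

```text
t: 16.85
tool_pos: [0.5397, -0.304, 0.3531]
orientation: [-3.14, 0.046, 0.008]
force: [-0.2, 1.3, -2.4]
opening: 0.0759
gripper_force: 45.0
```

```bash
python3 s.py 0.5355 -0.282 0.264
```

```text
[ 0.5397 -0.304   0.3531] th -0.0291 q [-0.59  0.17  1.24 -0.    1.73  1.  ] F [-0.2  1.3 -2.4] op 0.0759 45.0 t 16.85
tool delta [-0.0044 -0.0218  0.0892]
```

Scaled: 0.025 m is 0.1, 0.02 m is 0.08.

Emit:
{"fn": "advance", "kwargs": {"segments": [[0.07, [-0.012, -0.044, 0], 0], [0.07, [0, -0.04, 0.08], 0], [0.07, [0, 0, 0.1], 0], [0.07, [0, 0, 0.1], 0], [0.07, [0, 0, 0.06], 0], [0.07, [0, 0, 0], 0], [0.07, [0, 0, 0], 0]]}}

```text
t: 17.55
tool_pos: [0.5392, -0.278, 0.2726]
orientation: [-3.141, 0.037, 0.0]
force: [0.5, -0.1, 0.2]
opening: 0.0756
gripper_force: 45.0
```

```bash
python3 s.py 0.5355 -0.282 0.264; python3 - <<'E'
from h import *
import cv2
S=robot.read_camera("scene");T=robot.read_camera("top")
a=cv2.resize(S["image"][140:260,110:230,::-1],(395,395),interpolation=cv2.INTER_CUBIC);b=cv2.resize(T["image"][120:240,270:390,::-1],(395,395),interpolation=cv2.INTER_CUBIC)
cv2.imwrite("pics/b4.png",np.hstack([a,b]))
s=robot.read_state()["tool_pos"]; F=np.array([.6557,-.2848,.0451])
for P in(s+[.0527,-.001,-.1172],F+[-.0373,.0009,.0764]):
  for c,o in((S,(110,140)),(T,(270,120))):
    q=c["R"]@P+c["t"]; print(((q[:2]/q[2]*c["fx"]+[c["cx"],c["cy"]]-o)*395/120).round(0))
E
```

```text
[ 0.5392 -0.278   0.2726] th -0.0234 q [-0.56  0.14  1.42  0.    1.58  1.03] F [ 0.5 -0.1  0.2] op 0.0756 45.0 t 17.55
tool delta [-0.0036  0.0041  0.0086]
[184. 146.]
[221. 220.]
[181. 188.]
[219. 202.]
```

View pics/b4.png

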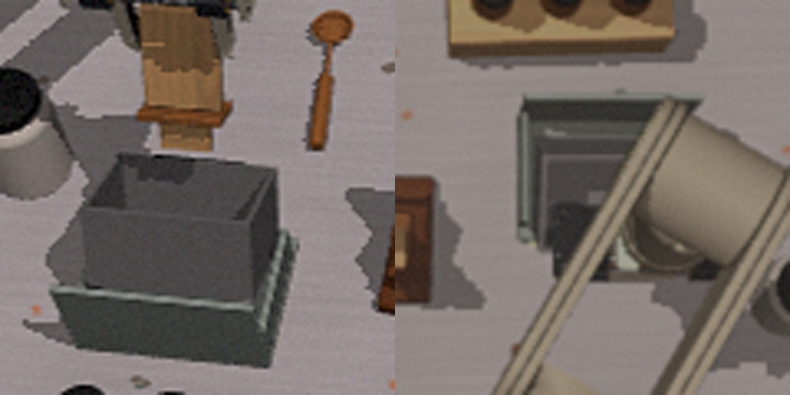

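The bin's rim centre in the left panel is about (184,187), as predicted, and the foot is at (186,148), just outside the mouth. I'll insert along the axis.

The rows are not in the units I measure in: shifts go in shares of 0.25 m and turns go in shares of 2 pi rad. I convert before sending: 0.0091 m is 0.0364, 0.0086 m is 0.0344.

Emit:
{"fn": "advance", "kwargs": {"segments": [[0.07, [-0.0144, 0.016, 0.0344], 0], [0.07, [0.0168, 0, 0.0364], 0], [0.07, [0.0168, 0, 0.0364], 0], [0.07, [0.0168, 0, 0.0364], 0], [0.07, [0.0168, 0, 0.0364], 0], [0.07, [0.0168, 0, 0.0364], 0], [0.07, [0.0168, 0, 0.0364], 0], [0.07, [0.0168, 0, 0.0364], 0], [0.07, [0, 0, 0], 0]]}}

```text
t: 18.55
tool_pos: [0.5645, -0.2829, 0.1977]
orientation: [-3.14, 0.038, 0.004]
force: [-0.1, 0.2, -2.4]
opening: 0.0759
gripper_force: 45.0
```

```bash
python3 s.py 0.582 -0.283 0.164
```

```text
[ 0.5645 -0.2829  0.1977] th -0.0239 q [-0.55  0.24  1.44  0.    1.46  1.05] F [-0.1  0.2 -2.4] op 0.0759 45.0 t 18.55
tool delta [ 0.0176 -0.0002  0.0337]
```

Emit:
{"fn": "advance", "kwargs": {"segments": [[0.07, [0.0168, 0, 0.0364], 0], [0.07, [0.0168, 0, 0.0364], 0], [0.07, [0.0168, 0, 0.0364], 0], [0.07, [0, 0, 0], 0]]}}

```text
t: 18.95
tool_pos: [0.5769, -0.2831, 0.1703]
orientation: [-3.14, 0.038, 0.004]
force: [-0.4, 0.7, -1.7]
opening: 0.076
gripper_force: 45.0
```

Emit:
{"fn": "advance", "kwargs": {"segments": [[0.07, [0.008, 0, 0.016], 0], [0.07, [0, 0, 0], 0]]}}

```text
t: 19.15
tool_pos: [0.5794, -0.2837, 0.1683]
orientation: [-3.141, 0.038, 0.001]
force: [-0.7, 0.6, -1.5]
opening: 0.0759
gripper_force: 45.0
```

Emit:
{"fn": "advance", "kwargs": {"segments": [[0.07, [0.0072, 0, 0.016], 0], [0.07, [0, 0, 0], 0]]}}

```text
t: 19.35
tool_pos: [0.5812, -0.2838, 0.1643]
orientation: [-3.141, 0.038, 0.0]
force: [-0.5, 0.3, -1.7]
opening: 0.0755
gripper_force: 45.0
```

```bash
python3 s.py 0.582 -0.283 0.164
```

```text
[ 0.5812 -0.2838  0.1643] th -0.0242 q [-0.53  0.3   1.44  0.    1.41  1.06] F [-0.5  0.3 -1.7] op 0.0755 45.0 t 19.35
tool delta [ 0.0008 -0.0008  0.0003]
```

Continuing down until the foot touches the floor.

Scaled: 0.0027 m is 0.0108, 0.0013 m is 0.0052.

Emit:
{"fn": "advance", "kwargs": {"segments": [[0.07, [0.0052, 0, 0.0108], 0], [0.07, [0, 0, 0], 0]]}}

```text
t: 19.55
tool_pos: [0.5824, -0.2838, 0.1616]
orientation: [-3.141, 0.038, 0.0]
force: [0.1, -0.2, -2.0]
opening: 0.0756
gripper_force: 45.0
```

Emit:
{"fn": "advance", "kwargs": {"segments": [[0.07, [0.0052, 0, 0.0108], 0], [0.07, [0, 0, 0], 0]]}}

```text
t: 19.75
tool_pos: [0.5837, -0.2838, 0.1588]
orientation: [-3.141, 0.038, 0.001]
force: [0.8, 0.1, -1.1]
opening: 0.0753
gripper_force: 45.0
```

Emit:
{"fn": "advance", "kwargs": {"segments": [[0.07, [0.0032, 0, 0.0072], 0], [0.07, [0, 0, 0], 0]]}}

```text
t: 19.95
tool_pos: [0.5846, -0.2839, 0.1574]
orientation: [-3.141, 0.038, 0.0]
force: [-0.3, -0.0, -1.1]
opening: 0.0756
gripper_force: 45.0
```

Scaled: 0.0018 m is 0.0072, 0.0008 m is 0.0032.

Emit:
{"fn": "advance", "kwargs": {"segments": [[0.07, [0.0032, 0, 0.0072], 0], [0.07, [0, 0, 0], 0]]}}

```text
t: 20.15
tool_pos: [0.5852, -0.284, 0.1573]
orientation: [3.141, -0.038, -0.0]
force: [-5.9, 1.7, 9.9]
opening: 0.0757
gripper_force: 45.0
```

Emit:
{"fn": "advance", "kwargs": {"segments": [[0.07, [0.0032, 0, 0.0072], 0], [0.07, [0, 0, 0], 0]]}}

```text
t: 20.35
tool_pos: [0.5856, -0.284, 0.1574]
orientation: [3.141, -0.038, -0.001]
force: [-13.6, 5.4, 21.6]
opening: 0.0755
gripper_force: 45.0
```

Scaled: 0.0018 m is 0.0072, 0.0008 m is 0.0032.

Emit:
{"fn": "advance", "kwargs": {"segments": [[0.07, [0.0032, 0, 0.0072], 0], [0.07, [0, 0, 0], 0]]}}

```text
t: 20.55
tool_pos: [0.5867, -0.2843, 0.1575]
orientation: [3.14, -0.038, 0.001]
force: [-17.6, 6.7, 31.0]
opening: 0.0753
gripper_force: 45.0
```

```bash
python3 - <<'E'
from h import *
import cv2
S=robot.read_camera("scene")
cv2.imwrite("pics/b5.png",cv2.resize(S["image"][140:260,110:230,::-1],(590,590),interpolation=cv2.INTER_CUBIC))
E
```

```text
(no output)
```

View pics/b5.png

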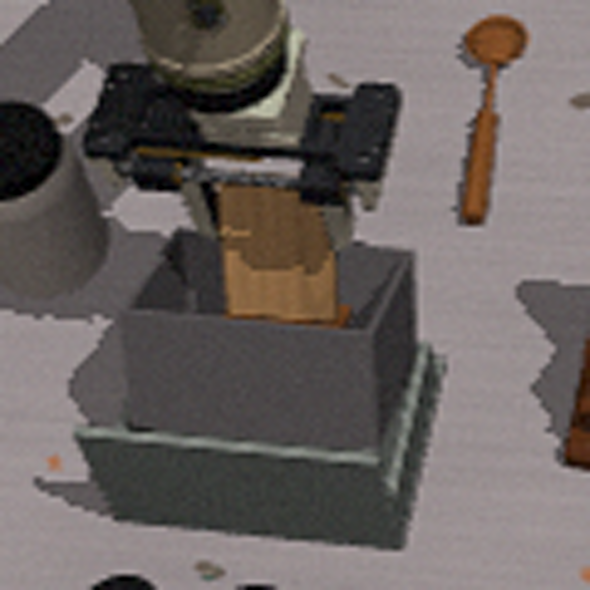

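The slat stands in the bin, shoe visible at (290,318) just below the back rim, with its foot on the floor (31 N). I'll ease off the pressure and release gently.

Scaled: -0.004 m is -0.016, -0.0018 m is -0.0072.

Emit:
{"fn": "advance", "kwargs": {"segments": [[0.07, [-0.0072, 0, -0.016], 0], [0.07, [0, 0, 0], 0]], "grip_n": 45}}

```text
t: 20.8
tool_pos: [0.5855, -0.2843, 0.1572]
orientation: [3.14, -0.038, 0.002]
force: [-5.9, 0.1, 12.9]
opening: 0.0759
gripper_force: 45.0
```

Emit:
{"fn": "advance", "kwargs": {"segments": [[0.07, [0, 0, 0], 0], [0.07, [0, 0, 0], 0]], "grip_n": 5}}

```text
t: 21.0
tool_pos: [0.5853, -0.2842, 0.1566]
orientation: [3.141, -0.038, 0.001]
force: [-2.2, -0.6, 6.4]
opening: 0.0761
gripper_force: 5.0
```

Emit:
{"fn": "advance", "kwargs": {"segments": [[0.08, [0, 0, 0], 0], [0.085, [0, 0, 0], 0], [0.093, [0, 0, 0], 0], [0.093, [0, 0, 0], 0], [0.093, [0, 0, 0], 0]]}}

```text
t: 21.5
tool_pos: [0.5851, -0.2838, 0.1558]
orientation: [-3.141, 0.038, 0.0]
force: [-0.4, 0.3, 0.1]
opening: 0.0929
gripper_force: 0.0
```

```bash
python3 s.py
```

```text
[ 0.5851 -0.2838  0.1558] th -0.0242 q [-0.53  0.32  1.43  0.    1.39  1.06] F [-0.4  0.3  0.1] op 0.0929 0.0 t 21.5
```

Scaled: -0.04 m is -0.16, -0.03 m is -0.12.

Emit:
{"fn": "advance", "kwargs": {"segments": [[0.093, [0, 0, -0.04], 0], [0.093, [0, 0, -0.08], 0], [0.093, [0, 0, -0.12], 0], [0.093, [0, 0, -0.12], 0], [0.093, [0, 0, -0.12], 0], [0.093, [0, 0, -0.12], 0], [0.093, [-0.16, 0, 0], 0], [0.093, [-0.16, 0, 0], 0], [0.093, [-0.16, 0, 0], 0], [0.093, [0, 0, 0], 0], [0.093, [0, 0, 0], 0], [0.093, [0, 0, 0], 0]]}}

```text
t: 22.7
tool_pos: [0.4661, -0.2812, 0.307]
orientation: [3.141, -0.038, 0.003]
force: [0.1, -0.1, -0.1]
opening: 0.0928
gripper_force: 0.0
```

```bash
python3 - <<'E'
from h import *
import cv2
S=robot.read_camera("scene");T=robot.read_camera("top")
a=cv2.resize(S["image"][140:260,110:350,::-1],(790,395),interpolation=cv2.INTER_CUBIC);b=cv2.resize(T["image"][140:200,270:390,::-1],(400,200),interpolation=cv2.INTER_CUBIC)
b=cv2.copyMakeBorder(b,0,0,0,390,cv2.BORDER_CONSTANT)
cv2.imwrite("pics/b6.png",np.vstack([a,b]))
E
```

```text
(no output)
```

View pics/b6.png

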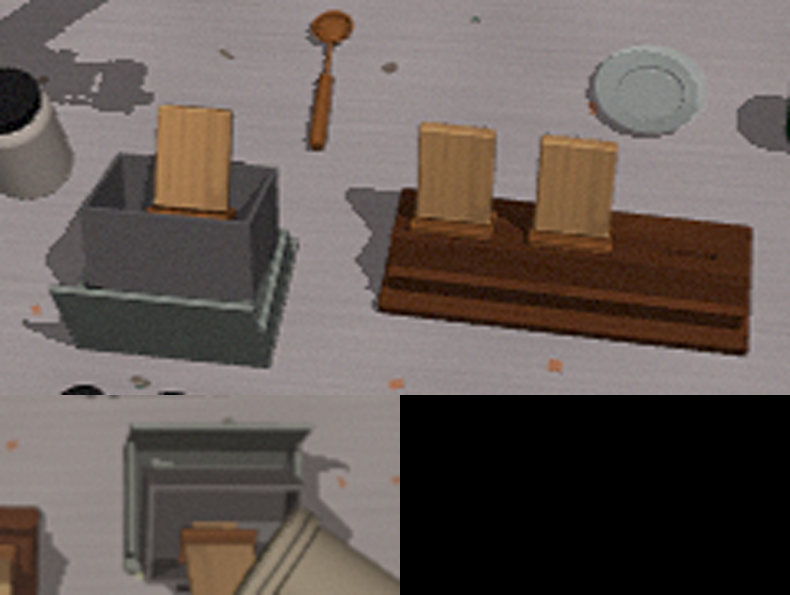

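The slat rests in the bin with its shoe inside, leaning on the front rim (about 195,160). Both firm slats are upright and nothing touches the robot, so I'm handing in.

Emit:
{"fn": "advance", "kwargs": {"segments": [[0.093, [0, 0, 0], 0], [0.093, [0, 0, 0], 0], [0.093, [0, 0, 0], 0], [0.093, [0, 0, 0], 0], [0.093, [0, 0, 0], 0]]}}

```text
t: 23.3
tool_pos: [0.4652, -0.281, 0.306]
orientation: [-3.141, 0.038, 0.0]
force: [0.4, -0.7, -1.1]
opening: 0.0926
gripper_force: 0.0
```

```bash
python3 -c "
from plant import robot
print(robot.close_job())"
```

```text
the job is handed in; nothing more can be done
None
```

The loose slat was the robot's left one: I rocked it left and right, drew it out and left it released in the grey bin, with both firm slats still standing, and handed the job in at about 23 s (no verdict was returned).

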